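Find the socket for the label unwinder's spindle nut

ROBOT

A 7-joint arm with a two-finger parallel gripper is mounted at the origin on the work surface. World frame = base frame: x ahead of the robot, y to its left, z up, the work surface at z = 0. Lengths are in m, angles in rad, forces in N, time in s.
With the tool pointing down it reaches from about 0.4 to 0.875 m from the base axis. Payload 19.3 kg.
Tool frame: the origin (TCP) lies midway between the tips of the shut fingers; the grasp point (between the pads) lies 19 mm behind it; z points along the fingers, y is the line along which they close (so a half turn about z gives the same grasp; the last joint's range is limited). The gripper opens to 85 mm and grips with 20 to 120 N. Pads are 22 mm wide; open, the fingers measure 114 mm over their backs; the gripper's body (76 mm by 85 mm) begins 54 mm behind the grasp point. The pads swing forward as they close: fully open they stand 13 mm farther back than shut.
Start: joints at [1.111, 0.521, -0.036, 1.599, 0.021, 1.021, -0.113], TCP at [0.237, -0.578, 0.231] pointing down, gripper open.
Joint ranges: [-2.91, 2.91], [-0.3, 2.13], [-1.5, 1.42], [0.17, 2.43], [-1.26, 4.41], [0.16, 1.93], [-2.52, 2.52]. Speed limits (rad/s): [1.89, 1.89, 2.39, 2.39, 3.01, 3.01, 3.01].

INTERFACE

Orientations are given as [roll, pitch, yaw] about the fixed x, y, z axes, in that order (R = Rz(yaw) Ry(pitch) Rx(roll)).
In Python, from workcell import bot gives the robot as it stands.
- The arm moves only by the tool move_arm, never from a script. Its argument "series" is a list of rows, each a list of 3 entries, a list of its own where there are three numbers: the shift along the tool's x, y, z in cm, then the turn, a rotation vector about the tool's x, y, z in rad, then the opening in per cent of the stroke, from 0 (shut) to 100 (fully open). A call has 1 to 20 rows; each row is the pose to reach, as a shift and turn from the pose commanded when the call began, along the tool's axes at that moment; what a row does not reach only later rows make up. A row lasts 1/12 s, in which the tool goes at most 41.7 mm and 7.16 degrees, less where a joint would pass 70% of its speed; a pose out of reach is approached as far as the arm can. A call with a gripper value outside its range is refused whole. The fingers move at their own pace and stop on an object; "squeeze" is the grip in N (left out, the last holds). Time passes only in rows, so rows that repeat a pose let the fingers close. It gives the time, the measured TCP pose, the force, the opening and the grip force at its end, in the units of the state.
- bot.observe(): the state, without advancing time (a new reading comes with each control period).
- bot.grab_frame(name): name is "side" or "top" or "wrist"; returns (picture, depth): 400x640x3 uint8, red, green, blue; 400x640 float32, m along the optical axis (not along the pixel's ray), 0 where there is no reading.
- bot.camera_params(name): a dict with "fovy" (degrees; the focal length in pixels is half the picture's height over the tangent of half this angle, whatever the lens; pixels are square), "cx", "cy" (the principal point, pixels), "R" (3x3) and "t" (3): a world point X has camera coordinates R X + t; the wrist camera has in their place "tool_from_camera" (4x4, takes a point from camera to tool coordinates, whose origin is the TCP and whose axes are the flange's). Camera axes: x right, y down, z forward; pixel columns grow to the right and rows downward; lengths in m; the calibration is good to about 2 mm. A picture is of the moment at which its call begins: read the wrist's pose just before it. camera_params takes no time and is no camera call.
- bot.job_done(): hands the job in; it is judged then, once.
Trained networks look in the newest picture that a camera, given by its name, has taken for a name from the list of things; names that differ only in an ending like _2 or _b are one class to them, and where a whole thing is asked for, a point or a joint stands for the part that bears it (a point fixed in the world has none). Each returns a list of dicts, best first, with "conf" (0 to 1); they miss things now and then, are a little off and sometimes report something else, mostly with a low value. They report only what shows in the picture. A call takes as long as a camera call. They do not tell look-alikes from the thing itself.
- bot.find_in(camera, thing): "bbox" ([left, top, right, bottom] in pixels, round what is visible of it).
- bot.trace(camera, thing): "mask" (400x640 bool, what is visible of it) and "bbox" ([left, top, right, bottom] in pixels, round what is visible of it).
The state is a dict: "clock": time; "qpos": joint angles; "qd": joint speeds; "joint_efforts": joint torques, N m; "position": TCP position; "tool_rot": TCP orientation; "force": force on the tool from outside, world axes, zero at the start; "moment": the same for the moment, N m; "grip_width": finger opening in m; "finger_force": force on a finger pad.
Only numpy, scipy, OpenCV 4.12 (cv2) and the standard library are available. Lean on these libraries where they do the work, as an engineer would, in place of code of your own. Each camera call takes 0.05 s, during which the arm holds its last target. There are 200 camera calls.

TASK

The label roll has to be changed: the hex nut on the unwinder's spindle holds it. Of the three black-sleeved sockets standing on the table one fits that nut: try them on it, turned so that flats meet flats, and gently, never pressing on the unwinder with more than 50 N; stand any that does not fit back upright on the table. Finish while still holding the one that fits in the gripper, upright and fully home on the nut, its foot down against the washer, so that I can put the ratchet in; leave everything else on the table where it is.

Things in the scene. Friction and masses are not known exactly. Their poses are not given: they have to be found in the camera images.
- nut (a point): steel hex nut on top of the label unwinder: 24 mm across flats, 14 mm high, chamfered top; the spindle end stands 4 mm above it. Point: on its axis at its underside, on the washer's top, 93 mm above the table. z up; x runs square through a flat of the nut (sixth turns are alike). The nut is tight: it does not turn or give.
- unwinder: label unwinder, fixed to the table; origin under its centre, below the nut. Grey base plate 200 x 150 mm (x, y), platter 144 mm across, white label roll 120 mm across with its top 85 mm above the table, clamp flange 60 mm and washer 42 mm across under the nut; two guide rollers 82 mm high at x 88, y -60 and 60 mm.
- socket_a_center (a point): black-sleeved deep socket standing mouth down: round, 36 mm across, 80 mm high, 0.2 kg. Point: on its axis half-way up, 40 mm above its foot. z up the axis; x runs square through a flat of its inner hexagon (sixth turns are alike); the six grey flutes and the notches round the top end lie over the flats. Upper 35 mm: plain round grip. Home on the nut, its foot on the washer, this point is 40 mm above point nut.
- socket_b_center (a point): second socket: outside, point and axes just as socket_a. Only the hexagon in the mouth, 45 mm deep, tells the three apart: one of the three (not marked which) takes the nut with 1 mm play on each side and goes down to the washer; the other two are too small and stop on top of the nut or spindle end, their foot 12 to 20 mm above the washer.
- socket_c_center (a point): third socket: outside, point and axes just as socket_a, inside as said under socket_b.
- ratchet: ratchet handle, steel and black, 205 mm long, 24 mm high, lying; a bystander, origin at the centre of its underside
- drive_adapter: small steel square-drive adapter, 25 mm across, 32 mm high, standing; a bystander, origin at the centre of its underside
- candle_jar_1: amber candle jar with black lid, 68 mm across, 75 mm high; a bystander, origin at the centre of its underside
- candle_jar_2: amber candle jar with black lid, 68 mm across, 75 mm high; a bystander, origin at the centre of its underside
- spare_roll: spare roll of labels lying flat, 84 mm across, 40 mm high; a bystander, origin at the centre of its underside
- gift_box: small kraft carton 75 x 75 x 85 mm; a bystander, origin at the centre of its underside
- box_cutter: grey box cutter, 160 mm long, 17 mm high, lying; a bystander, origin at the centre of its underside
There are look-alikes about, which are no part of the job. Leave any turquoise look-alike of the part that bears socket_b_center alone.

How it is judged:
At the end, for the whole second after the job is handed in: One socket, which can only be the fitting one, sits on the nut with its foot within 3 mm of the washer, its axis within 4 mm of the nut's and within 0.08 rad of upright, and the fingers still grip it (more than 2 N); the two others stand upright (within 0.1 rad) on the table, not held (((z of socket_a_center in the frame of nut between 0.036 and 0.043 m and horizontal distance between socket_a_center and nut below 0.004 m and angle between socket_a_center's own z axis and vertical below 0.08 rad and contact force between the fingers and socket_a above 2 N and angle between each of socket_b_center, socket_c_center's own z axis and vertical below 0.1 rad and height (world z) of socket_b_center between 0.035 and 0.045 m and contact force between the fingers and socket_b below 0.5 N and height (world z) of socket_c_center between 0.035 and 0.045 m and contact force between the fingers and socket_c below 0.5 N) or (z of socket_b_center in the frame of nut between 0.036 and 0.043 m and horizontal distance between socket_b_center and nut below 0.004 m and angle between socket_b_center's own z axis and vertical below 0.08 rad and contact force between the fingers and socket_b above 2 N and angle between each of socket_a_center, socket_c_center's own z axis and vertical below 0.1 rad and height (world z) of socket_a_center between 0.035 and 0.045 m and contact force between the fingers and socket_a below 0.5 N and height (world z) of socket_c_center between 0.035 and 0.045 m and contact force between the fingers and socket_c below 0.5 N) or (z of socket_c_center in the frame of nut between 0.036 and 0.043 m and horizontal distance between socket_c_center and nut below 0.004 m and angle between socket_c_center's own z axis and vertical below 0.08 rad and contact force between the fingers and socket_c above 2 N and angle between each of socket_a_center, socket_b_center's own z axis and vertical below 0.1 rad and height (world z) of socket_a_center between 0.035 and 0.045 m and contact force between the fingers and socket_a below 0.5 N and height (world z) of socket_b_center between 0.035 and 0.045 m and contact force between the fingers and socket_b below 0.5 N))); the arm keeps its last pose, push and grip.
It fails at once if The unwinder is pressed or struck with more than 50 N (contact force between unwinder and anything else above 50 N).
It fails at once if A bystander is shoved more than 30 mm (distance of any of ratchet, drive_adapter, candle_jar_1, candle_jar_2, spare_roll, gift_box, box_cutter from where it was at the start of the episode above 0.03 m).
It also fails if it takes over 72 s, if anything falls off the work surface, if the arm or the gripper's body presses on something with over 40 N, if the wrist force passes 120 N, or if a joint passes its speed limit or range.

## Working session

There is one attempt and no reset: what is moved stays moved. The work goes in short steps, Python scripts to look and compute and a tool call to move; the robot and the scene stay as the last step left them, time stands still between calls to the robot, and variables do not carry over. Pictures are saved under pics/ and viewed, at most 10 in all, crops included, and the job is handed in when it is done.

Besides the shell and the picture viewer there is one more tool, called after "Emit:" by a JSON object that holds its "fn" and its "kwargs", one argument or row to a line. move_arm: Moves the arm, as the interface text tells. Its arguments: {"type":"object","properties":{"series":{"type":"array"},"squeeze":{"type":"number"}},"required":["series"]}

```bash
mkdir -p pics; ls; cat > h.py <<'E'
import numpy as np,cv2
from workcell import bot
def P(cam,u,v,d):
    c=bot.camera_params(cam);f=200/np.tan(np.radians(c['fovy'])/2)
    p=np.array([(u-c['cx'])/f*d,(v-c['cy'])/f*d,d])
    return np.asarray(c['R']).T@(p-np.asarray(c['t']))
E
python3 - <<'E'
from h import *
print(bot.observe())
for n in('top','side'):
    im,d=bot.grab_frame(n);cv2.imwrite(f'pics/{n}0.png',im[:,:,::-1]);np.save(f'{n}0.npy',d)
    print(n,bot.camera_params(n))
print(bot.camera_params('wrist'))
for t in('socket_a_center','nut','unwinder'):
    for r in bot.find_in('top',t):print(t,r)
E
```

```text
pics
{'clock': 0.0, 'qpos': array([ 1.11077484,  0.52202723, -0.03632803,  1.60000337,  0.02122329,
        1.02108763, -0.11279603]), 'qd': array([-0.0007962 ,  0.00095404,  0.00143019,  0.00190024,  0.00033972,
       -0.00240117, -0.00051449]), 'joint_efforts': array([ 4.99409780e-04, -9.27107263e+01,  1.98018260e+00, -3.69946754e+01,
        1.80492376e-02,  8.05686781e-03,  5.52433073e-05]), 'position': array([ 0.23734772, -0.5778173 ,  0.23071915]), 'tool_rot': array([-3.14045716e+00,  1.00476165e-04,  3.89828175e-01]), 'force': array([-0.54482214, -0.20429946,  0.22909646]), 'moment': array([ 0.05913685, -0.00698947,  0.02788232]), 'finger_force': 0.0, 'grip_width': 0.08553692616786054}
top {'fovy': 49.43091273464802, 'cx': 325.9760975638868, 'cy': 187.39146394747647, 'R': array([[ 0.00215875, -0.99997289, -0.00704026],
       [-0.99837542, -0.00175434, -0.05695126],
       [ 0.05693737,  0.00715176, -0.99835214]]), 't': array([-0.07289114,  0.59438568,  1.06404119])}
side {'fovy': 47.58173081685918, 'cx': 313.6240497788407, 'cy': 199.53425452150148, 'R': array([[-0.88270207, -0.46963774,  0.01665671],
       [-0.24112386,  0.42220884, -0.87384151],
       [ 0.40335634, -0.77535804, -0.48592548]]), 't': array([0.47022132, 0.2554074 , 0.68171064])}
{'fovy': 60.303829656557774, 'cx': 313.8026874363845, 'cy': 203.46175832352546, 'tool_from_camera': array([[ 8.80063204e-04, -9.64081748e-01, -2.65604234e-01,
         6.71456180e-02],
       [ 9.99999613e-01,  8.52594249e-04,  2.18717558e-04,
         1.26478178e-03],
       [ 1.55910363e-05, -2.65604323e-01,  9.64082125e-01,
        -1.42167506e-01],
       [ 0.00000000e+00,  0.00000000e+00,  0.00000000e+00,
         1.00000000e+00]])}
socket_a_center {'bbox': [369.0, 170.8, 384.2, 183.5], 'conf': 0.58}
nut {'bbox': [213.1, 167.9, 285.9, 252.4], 'conf': 0.81}
```

View pics/top0.png

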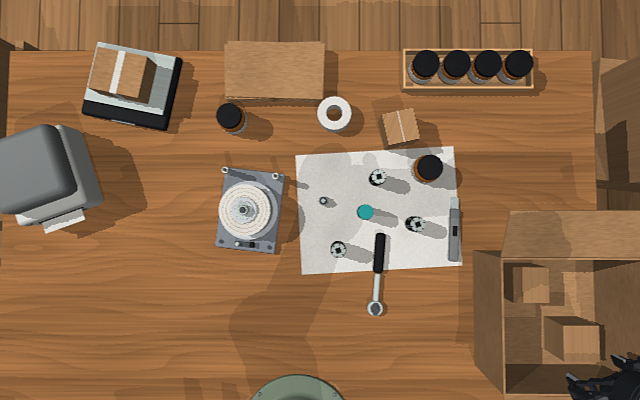

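View pics/side0.png

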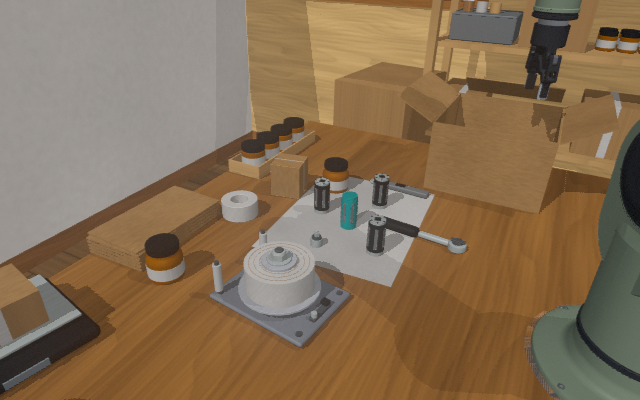

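The top view shows black sockets at (377,177), (414,224) and (338,249). The turquoise look-alike at (365,212) must be left alone, and the drive adapter is at (323,201). The unwinder nut is near (245,210). Next I'll measure these points and enlarge a crop.

```bash
cat >> h.py <<'E'
def PZ(cam,u,v,z):
    c=bot.camera_params(cam);f=200/np.tan(np.radians(c['fovy'])/2);R=np.asarray(c['R']);t=np.asarray(c['t'])
    o=-R.T@t; r=R.T@np.array([(u-c['cx'])/f,(v-c['cy'])/f,1]); return o+r*(z-o[2])/r[2]
E
python3 - <<'E'
from h import *
im=cv2.imread('pics/top0.png');d=np.load('top0.npy')
for n,u,v,z in(('s1',377,177,.08),('s2',414,224,.08),('s3',338,249,.08),('tq',365,212,.08),('nut',245,210,.111),('adapter',323,201,.032),('jar',428,166,.075),('cutter',455,230,.017),('rat',379,250,.024),('r1',224,170,.082),('r2',276,175,.082)):
    print(n,PZ('top',u,v,z).round(3),P('top',u,v,d[v,u]).round(3))
c=im[150:270,205:445];cv2.imwrite('pics/c1.png',cv2.resize(c,None,fx=3.3,fy=3.3,interpolation=cv2.INTER_CUBIC))
E
```

```text
s1 [ 0.616 -0.192  0.08 ] [ 0.615 -0.191  0.083]
s2 [ 0.506 -0.277  0.08 ] [ 0.506 -0.277  0.081]
s3 [ 0.448 -0.1    0.08 ] [ 0.448 -0.1    0.083]
tq [ 0.534 -0.163  0.08 ] [ 0.533 -0.079  1.096]
nut [0.538 0.111 0.111] [0.538 0.111 0.109]
adapter [ 0.56  -0.065  0.032] [ 0.56  -0.065  0.035]
jar [ 0.642 -0.312  0.075] [ 0.642 -0.312  0.076]
cutter [ 0.49  -0.39   0.017] [ 0.49  -0.389  0.02 ]
rat [ 0.441 -0.202  0.024] [ 0.441 -0.202  0.022]
r1 [0.631 0.167 0.082] [0.631 0.167 0.083]
r2 [0.62  0.045 0.082] [0.62  0.045 0.08 ]
```

View pics/c1.png

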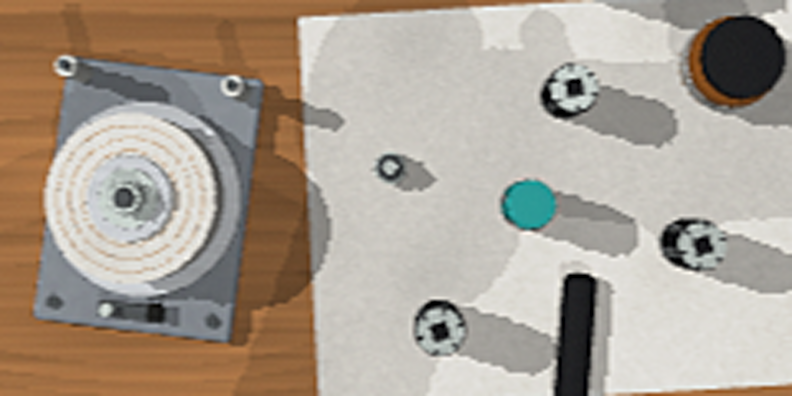

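The crop confirms three black sockets with six-notched tops: s1 (377,177), s2 (414,224) and s3 (338,249). The turquoise one stays where it is. Next is a closer wrist look above the three, after checking how high the carton is.

```bash
cat >> h.py <<'E'
from scipy.spatial.transform import Rotation as Ro
def state():
    s=bot.observe();return s,Ro.from_euler('xyz',s['tool_rot'])
def go(p,yaw):
    s,R=state();T=Ro.from_euler('xyz',[np.pi,0,yaw])
    d=R.inv().apply(np.array(p)-s['position'])*100;r=(R.inv()*T).as_rotvec()
    print('shift cm',d.round(2),'turn',r.round(3),'rows>=',int(max(np.linalg.norm(d)/4.17,np.linalg.norm(r)/.125))+1)
def W(u,v,z,s,R):
    c=bot.camera_params('wrist');f=200/np.tan(np.radians(c['fovy'])/2);M=np.asarray(c['tool_from_camera'])
    o=s['position']+R.apply(M[:3,3]);r=R.apply(M[:3,:3]@np.array([(u-c['cx'])/f,(v-c['cy'])/f,1]))
    return o+r*(z-o[2])/r[2]
def proj(X,s,R):
    c=bot.camera_params('wrist');f=200/np.tan(np.radians(c['fovy'])/2);M=np.asarray(c['tool_from_camera'])
    q=M[:3,:3].T@(R.inv().apply(np.array(X)-s['position'])-M[:3,3]);return np.array([c['cx']+f*q[0]/q[2],c['cy']+f*q[1]/q[2]])
E
python3 - <<'E'
from h import *
d=np.load('top0.npy')
print([P('top',u,v,d[v,u]).round(2) for u,v in((490,300),(505,220),(560,215),(515,380),(560,230))])
go([.523,-.19,.22],1.2)
E
```

```text
[array([ 0.34, -0.43,  0.12]), array([ 0.51, -0.52,  0.  ]), array([ 0.53, -0.54,  0.23]), array([ 0.16, -0.49,  0.11]), array([ 0.5 , -0.55,  0.21])]
shift cm [ 41.16 -25.03   1.11] turn [-0.001 -0.    -0.81 ] rows>= 12
```

Emit:
{"fn": "move_arm", "kwargs": {
  "series": [
    [[0,0,-8],[0,0,0],100],
    [[4,-2,-10],[0,0,0],100],
    [[41.2,-25,-8],[0,0,-0.81],100],
    [[41.2,-25,-8],[0,0,-0.81],100],
    [[41.2,-25,-8],[0,0,-0.81],100],
    [[41.2,-25,-8],[0,0,-0.81],100],
    [[41.2,-25,-8],[0,0,-0.81],100],
    [[41.2,-25,-8],[0,0,-0.81],100],
    [[41.2,-25,-8],[0,0,-0.81],100],
    [[41.2,-25,1],[0,0,-0.81],100],
    [[41.2,-25,1],[0,0,-0.81],100],
    [[41.2,-25,1],[0,0,-0.81],100],
    [[41.2,-25,1],[0,0,-0.81],100],
    [[41.2,-25,1],[0,0,-0.81],100],
    [[41.2,-25,1],[0,0,-0.81],100],
    [[41.2,-25,1],[0,0,-0.81],100],
    [[41.2,-25,1],[0,0,-0.81],100],
    [[41.2,-25,1],[0,0,-0.81],100]
  ]
}}

```text
clock: 1.75
position: [0.5232, -0.1915, 0.2218]
tool_rot: [3.141, 0.0, 1.198]
force: [-0.4, -0.5, 0.2]
grip_width: 0.0854
finger_force: 0.0
```

```bash
python3 - <<'E'
from h import *
s,R=state();im,d=bot.grab_frame('wrist')
print(s['clock'],s['position'],s['tool_rot'],np.abs(s['qd']).max(),s['qpos'].round(2))
cv2.imwrite('pics/w1.png',im[:,:,::-1]);np.save('w1.npy',d)
for n,p in dict(s1=(.616,-.192,.08),s2=(.506,-.277,.08),s3=(.448,-.1,.08)).items():print(n,proj(p,s,R).round(1))
E
```

```text
1.75 [ 0.52324071 -0.19150966  0.22178345] [3.14092850e+00 4.79382948e-04 1.19816191e+00] 0.004495989325262078 [ 0.51  0.44 -0.35  1.78  0.18  0.95 -0.3 ]
s1 [418.1 150.2]
s2 [329.1 281.5]
s3 [183.6 119.3]
```

View pics/w1.png

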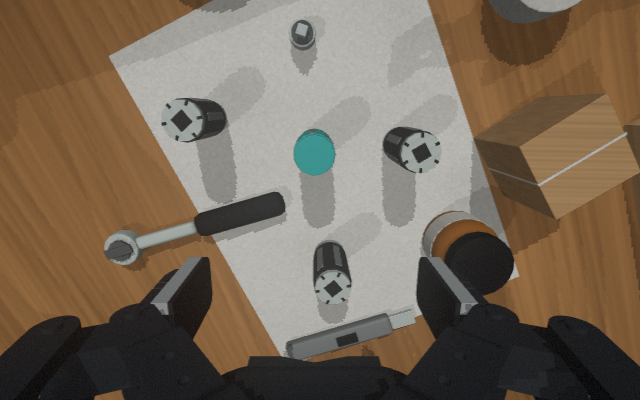

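The wrist view shows s3 (182,119), s1 (420,150), s2 (332,288) and the turquoise one (314,152). I'll rectify each top face to get its centre and the phase of its notches.

```bash
cat >> h.py <<'E'
def patch(im,c,z,s,R,half=.025,n=250):
    g=np.linspace(-half,half,n)   # rows: world x, cols: world y
    X,Y=np.meshgrid(c[0]+g,c[1]+g,indexing='ij')
    uv=np.array([proj([x,y,z],s,R) for x,y in zip(X.ravel(),Y.ravel())]).reshape(n,n,2).astype(np.float32)
    return cv2.remap(im,uv[...,0],uv[...,1],cv2.INTER_CUBIC)
def top_face(im,c,z,s,R,rr=(.0135,.0165),it=3):
    c=np.array(c[:2],float)
    for _ in range(it):
        p=patch(im,c,z,s,R);g=cv2.cvtColor(p,cv2.COLOR_RGB2GRAY);hsv=cv2.cvtColor(p,cv2.COLOR_RGB2HSV)
        # radial search for best circle
        gf=cv2.GaussianBlur(g,(0,0),2).astype(float);best=None;a=np.linspace(0,2*np.pi,180,endpoint=False)
        for dx in np.arange(-6,6.1,.4):
            for dy in np.arange(-6,6.1,.4):
                def ring(r):return cv2.remap(gf.astype(np.float32),(124.5+(dy+r*np.sin(a))*4.98).astype(np.float32)[None],(124.5+(dx+r*np.cos(a))*4.98).astype(np.float32)[None],cv2.INTER_LINEAR).ravel()
                sc=np.abs(ring(16.5)-ring(19.0)).clip(0,60).mean()
                if best is None or sc>best[0]:best=(sc,dx,dy)
        c=c+np.array(best[1:])/1000
    return c,best[0],p
def phase(p,r0,r1):
    g=cv2.cvtColor(p,cv2.COLOR_RGB2GRAY).astype(np.float32);a=np.linspace(0,2*np.pi,720,endpoint=False)
    prof=sum(cv2.remap(g,(124.5+r*np.sin(a)*4.98).astype(np.float32)[None],(124.5+r*np.cos(a)*4.98).astype(np.float32)[None],cv2.INTER_LINEAR).ravel() for r in np.arange(r0,r1,.3))
    F=(prof*np.exp(-6j*a)).sum();return -np.angle(-F)/6,abs(F)/prof.sum()  # angle of dark notch, mod 60deg
E
python3 - <<'E'
from h import *
s,R=state();im=cv2.imread('pics/w1.png')[:,:,::-1].copy();d=np.load('w1.npy');out=[]
for n,u,v in(('s1',421,151),('s2',334,288),('s3',182,119)):
    c0=W(u,v,.08,s,R);c,sc,p=top_face(im,c0,.08,s,R);p=patch(im,c,.08,s,R)
    print(n,c0.round(4),c.round(4),sc.round(1),[(np.degrees(phase(p,*q)[0]).round(1),phase(p,*q)[1].round(3)) for q in((11,14),(13,16),(14,17))])
    cv2.circle(p,(125,125),int(18*4.98),(255,0,0),1);t=phase(p,13,16)[0]
    for k in range(6):cv2.circle(p,(int(125+75*np.sin(t+k*np.pi/3)),int(125+75*np.cos(t+k*np.pi/3))),3,(0,255,0),-1)
    out.append(p)
cv2.imwrite('pics/p1.png',np.hstack(out)[:,:,::-1])
E
```

```text
Traceback (most recent call last):
  File "h.py", line 32, in top_face
    p=patch(im,c,z,s,R);g=cv2.cvtColor(p,cv2.COLOR_RGB2GRAY);hsv=cv2.cvtColor(p,cv2.COLOR_RGB2HSV)
  File "h.py", line 27, in patch
    uv=np.array([proj([x,y,z],s,R) for x,y in zip(X.ravel(),Y.ravel())]).reshape(n,n,2).astype(np.float32)
                 ~~~~^^^^^^^^^^^^^
  File "h.py", line 22, in proj
    c=bot.camera_params('wrist');f=200/np.tan(np.radians(c['fovy'])/2);M=np.asarray(c['tool_from_camera'])
ValueError: time passes only in moves, steps and waits
```

```bash
python3 - <<'E'
t=open('h.py').read()
t=t.replace("from workcell import bot\n","from workcell import bot\nimport functools\n_cp=functools.lru_cache(None)(lambda n:bot.camera_params(n))\n",1)
t=t.replace("c=bot.camera_params(","c=_cp(")
i=t.index("    X,Y=np.meshgrid");j=t.index("def top_face")
t=t[:i]+"""    h=half;w=np.float32([[-h,-h],[-h,h],[h,h],[h,-h]]);uv=np.float32([proj([c[0]+a,c[1]+b,z],s,R) for a,b in w])
    k=n-1;H=cv2.getPerspectiveTransform(uv,np.float32([[0,0],[k,0],[k,k],[0,k]]))
    return cv2.warpPerspective(im,H,(n,n),flags=cv2.INTER_CUBIC)
"""+t[j:]
open('h.py','w').write(t)
E
cat > p1.py <<'E'
from h import *
s,R=state();im=cv2.imread('pics/w1.png')[:,:,::-1].copy();out=[]
for n,u,v in(('s1',421,151),('s2',334,288),('s3',182,119)):
    c0=W(u,v,.08,s,R);c,sc,p=top_face(im,c0,.08,s,R);p=patch(im,c,.08,s,R)
    print(n,c0.round(4),c.round(4),sc.round(1),[(np.degrees(phase(p,*q)[0]).round(1),phase(p,*q)[1].round(3)) for q in((11,14),(13,16),(14,17))])
    cv2.circle(p,(125,125),int(18*4.98),(255,0,0),1);t=phase(p,13,16)[0]
    for k in range(6):cv2.circle(p,(int(125+75*np.sin(t+k*np.pi/3)),int(125+75*np.cos(t+k*np.pi/3))),3,(0,255,0),-1)
    out.append(p)
cv2.imwrite('pics/p1.png',np.hstack(out)[:,:,::-1])
E
python3 p1.py
```

```text
s1 [ 0.6181 -0.1935  0.08  ] [ 0.6173 -0.1947] 38.7 [(np.float64(10.5), np.float64(0.05)), (np.float64(10.3), np.float64(0.112)), (np.float64(10.1), np.float64(0.102))]
s2 [ 0.5079 -0.2848  0.08  ] [ 0.5071 -0.2832] 39.7 [(np.float64(-10.5), np.float64(0.048)), (np.float64(-10.7), np.float64(0.09)), (np.float64(-10.4), np.float64(0.088))]
s3 [ 0.447  -0.0993  0.08  ] [ 0.4462 -0.1001] 38.4 [(np.float64(-11.9), np.float64(0.051)), (np.float64(-11.8), np.float64(0.113)), (np.float64(-11.4), np.float64(0.095))]
```

View pics/p1.png

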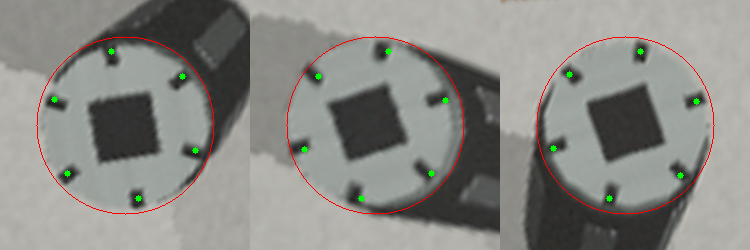

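```bash
python3 -c "
from h import *
go([.538,.111,.18],1.2)"
```

```text
shift cm [28.71 -9.65  4.17] turn [ 0.001  0.    -0.002] rows>= 8
```

Emit:
{"fn": "move_arm", "kwargs": {
  "series": [
    [[28.7,-9.6,0],[0,0,0],100],
    [[28.7,-9.6,0],[0,0,0],100],
    [[28.7,-9.6,0],[0,0,0],100],
    [[28.7,-9.6,0],[0,0,0],100],
    [[28.7,-9.6,0],[0,0,0],100],
    [[28.7,-9.6,0],[0,0,0],100],
    [[28.7,-9.6,0],[0,0,0],100],
    [[28.7,-9.6,4.2],[0,0,0],100],
    [[28.7,-9.6,4.2],[0,0,0],100],
    [[28.7,-9.6,4.2],[0,0,0],100],
    [[28.7,-9.6,4.2],[0,0,0],100],
    [[28.7,-9.6,4.2],[0,0,0],100],
    [[28.7,-9.6,4.2],[0,0,0],100],
    [[28.7,-9.6,4.2],[0,0,0],100]
  ]
}}

```text
clock: 2.97
position: [0.5388, 0.1111, 0.1803]
tool_rot: [3.14, -0.001, 1.198]
force: [0.1, -0.1, 0.3]
grip_width: 0.0855
finger_force: 0.0
```

```bash
python3 - <<'E'
from h import *
s,R=state();im,d=bot.grab_frame('wrist')
print(s['clock'],s['position'],s['tool_rot'],np.abs(s['qd']).max())
cv2.imwrite('pics/w2.png',im[:,:,::-1]);np.save('w2.npy',d);np.savez('w2s.npz',p=s['position'],r=s['tool_rot'])
u,v=proj([.538,.111,.107],s,R);print(u,v)
p1=patch(im,(.538,.111),.107,s,R);p1b=cv2.resize(patch(im,(.538,.111),.093,s,R),None,fx=1.5,fy=1.5)
cv2.imwrite('pics/p2.png',np.hstack([cv2.resize(p1,None,fx=1.5,fy=1.5),p1b])[:,:,::-1])
E
```

```text
2.9667 [0.53875788 0.11107891 0.1803254 ] [ 3.14015765e+00 -6.03612411e-04  1.19821004e+00] 0.007514039314515139
311.2573504513558 214.173697755511
```

View pics/p2.png

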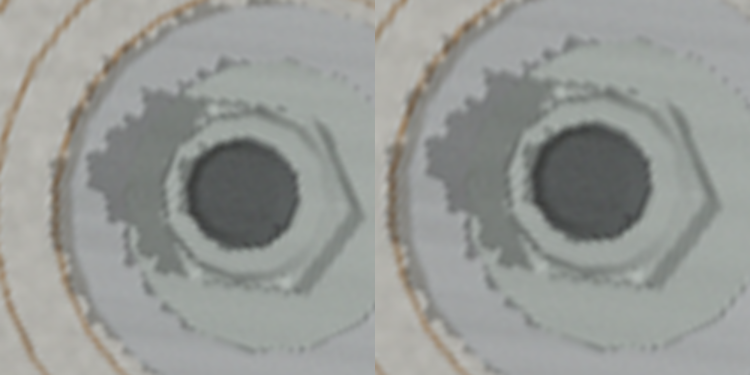

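The nut shows clearly: the dark spindle end sits near (243,193) in the patch, and the visible lower edges put a flat's normal at about -6°. I'll refine both numerically.

```bash
python3 - <<'E'
from h import *
z=np.load('w2s.npz');s=dict(position=z['p']);R=Ro.from_euler('xyz',z['r']);im=cv2.imread('pics/w2.png')[:,:,::-1].copy()
p=patch(im,(.538,.111),.111,s,R);g=cv2.GaussianBlur(cv2.cvtColor(p,cv2.COLOR_RGB2GRAY),(0,0),1.5)
m=(g<120).astype(np.uint8);n,l,st,ce=cv2.connectedComponentsWithStats(m)
for i in range(1,n):
    if 1500<st[i,4]<12000: print('spindle',st[i,2:]/4.98,(.538+(ce[i,1]-124.5)/4980,.111+(ce[i,0]-124.5)/4980))
# nut underside outline: gradient across visible edges
p=patch(im,(.538,.111),.093,s,R);g=cv2.GaussianBlur(cv2.cvtColor(p,cv2.COLOR_RGB2GRAY),(0,0),1.5).astype(np.float32)
L=np.linspace(-6,6,60);res=[]
def samp(x,y):return cv2.remap(g,(124.5+y*4.98).astype(np.float32)[None],(124.5+x*4.98).astype(np.float32)[None],cv2.INTER_LINEAR).ravel()
for dx in np.arange(-3,5,.25):
  for dy in np.arange(-2,8,.25):
    for th in np.radians(np.arange(-16,5,1)):
      sc=0
      for k in (1,2): # normals th+60k with +y
        a=th+k*np.pi/3
        e=lambda o:samp(dx+(12+o)*np.cos(a)-L*np.sin(a),dy+(12+o)*np.sin(a)+L*np.cos(a))
        sc+=(e(.7)-e(-.7)).mean()
      res.append((sc,.538+dx/1e3,.111+dy/1e3,np.degrees(th)))
res.sort(reverse=True);print(np.array(res[:6]).round(4))
E
```

```text
spindle [ 15.26104418  14.65863454 872.69076305] (np.float64(0.5393249962574643), np.float64(0.11916778388288543))
[[76.84    0.537   0.11   -5.    ]
 [76.7591  0.537   0.11   -6.    ]
 [76.7504  0.5368  0.11   -8.    ]
 [76.6947  0.5368  0.11   -9.    ]
 [76.6837  0.537   0.11   -4.    ]
 [76.6467  0.5372  0.11   -3.    ]]
```

```bash
python3 - <<'E'
from h import *
z=np.load('w2s.npz');s=dict(position=z['p']);R=Ro.from_euler('xyz',z['r']);im=cv2.imread('pics/w2.png')[:,:,::-1].copy()
C=(.5393,.1192)
p=patch(im,C,.093,s,R);g=cv2.GaussianBlur(cv2.cvtColor(p,cv2.COLOR_RGB2GRAY),(0,0),1.5).astype(np.float32)
L=np.linspace(-6,6,60);res=[]
def samp(x,y):return cv2.remap(g,(124.5+y*4.98).astype(np.float32)[None],(124.5+x*4.98).astype(np.float32)[None],cv2.INTER_LINEAR).ravel()
for dx in np.arange(-2,2.1,.25):
  for dy in np.arange(-2,2.1,.25):
    for th in np.radians(np.arange(-16,6,1)):
      sc=0
      for k in (1,2):
        a=th+k*np.pi/3
        e=lambda o:samp(dx+(12+o)*np.cos(a)-L*np.sin(a),dy+(12+o)*np.sin(a)+L*np.cos(a))
        sc+=(e(.7)-e(-.7)).mean()
      res.append((sc,C[0]+dx/1e3,C[1]+dy/1e3,np.degrees(th)))
res.sort(reverse=True);print(np.array(res[:5]).round(4))
d=np.load('w2.npy');u,v=proj([*C,.111],s,R);M=np.asarray(_cp('wrist')['tool_from_camera']);f=200/np.tan(np.radians(_cp('wrist')['fovy'])/2)
dd=d[int(v),int(u)];q=M[:3,:3]@np.array([(u-_cp('wrist')['cx'])/f*dd,(v-_cp('wrist')['cy'])/f*dd,dd])+M[:3,3];print('z',(s['position']+R.apply(q)).round(4))
E
```

```text
[[66.2794  0.539   0.1187 -7.    ]
 [66.157   0.5388  0.1187 -7.    ]
 [66.0618  0.539   0.1187 -8.    ]
 [66.0085  0.5388  0.1187 -8.    ]
 [65.7328  0.539   0.1187 -6.    ]]Traceback (most recent call last):
  File "<stdin>", line 17, in <module>
NameError: name '_cp' is not defined
```

```bash
python3 -c "
from h import *
go([.4462,-.1001,.15],1.113);go([.4462,-.1001,.04],1.113)"
```

```text
shift cm [-23.05  -0.92   3.  ] turn [ 0.001 -0.001  0.086] rows>= 6
shift cm [-23.06  -0.93  14.  ] turn [ 0.001 -0.001  0.086] rows>= 7
```

Emit:
{"fn": "move_arm", "kwargs": {
  "series": [
    [[-23,-0.9,0],[0,0,0.086],100],
    [[-23,-0.9,0],[0,0,0.086],100],
    [[-23,-0.9,0],[0,0,0.086],100],
    [[-23,-0.9,0],[0,0,0.086],100],
    [[-23,-0.9,0],[0,0,0.086],100],
    [[-23,-0.9,3],[0,0,0.086],100],
    [[-23,-0.9,5],[0,0,0.086],100],
    [[-23,-0.9,7],[0,0,0.086],100],
    [[-23,-0.9,10],[0,0,0.086],100],
    [[-23,-0.9,12],[0,0,0.086],100],
    [[-23,-0.9,14],[0,0,0.086],100],
    [[-23,-0.9,14],[0,0,0.086],100],
    [[-23,-0.9,14],[0,0,0.086],30],
    [[-23,-0.9,14],[0,0,0.086],30],
    [[-23,-0.9,14],[0,0,0.086],30],
    [[-23,-0.9,14],[0,0,0.086],20],
    [[-23,-0.9,14],[0,0,0.086],20],
    [[-23,-0.9,14],[0,0,0.086],20],
    [[-23,-0.9,14],[0,0,0.086],20],
    [[-23,-0.9,14],[0,0,0.086],20]
  ],
  "squeeze": 60
}}

```text
clock: 4.68
position: [0.447, -0.0994, 0.0403]
tool_rot: [3.14, -0.0, 1.114]
force: [-2.7, -0.5, 12.0]
grip_width: 0.0347
finger_force: 58.1
```

```bash
cat > hand.py <<'E'
from h import *
import sys
s,R=state();im,d=bot.grab_frame('wrist');n=sys.argv[1];z=float(sys.argv[2])
cv2.imwrite(f'pics/{n}.png',im[:,:,::-1])
print(s['clock'],s['position'],s['tool_rot'],s['force'],s['grip_width'],s['finger_force'])
c,sc,p=top_face(im,s['position'],z,s,R);p=patch(im,c,z,s,R);ph=phase(p,13,16)
print('socket',c.round(4),sc,'hex',np.degrees(ph[0]),ph[1],'tool offset mm',(R.inv().apply([*(c-s['position'][:2]),0])*1e3).round(2))
cv2.circle(p,(125,125),90,(255,0,0),1);cv2.imwrite(f'pics/{n}p.png',np.hstack([cv2.resize(im,(400,250)),p])[:,:,::-1])
E
python3 hand.py h3 .08
```

```text
4.6833 [ 0.44699076 -0.0993639   0.04032373] [ 3.13990372e+00 -3.09082735e-04  1.11354561e+00] [-2.71469288 -0.46092584 11.99177312] 0.03474153811907699 58.10096025466919
socket [ 0.447  -0.1006] 40.675823 hex -10.882047290978784 0.1388052066789336 tool offset mm [-1.08  0.53  0.  ]
```

View pics/h3p.png

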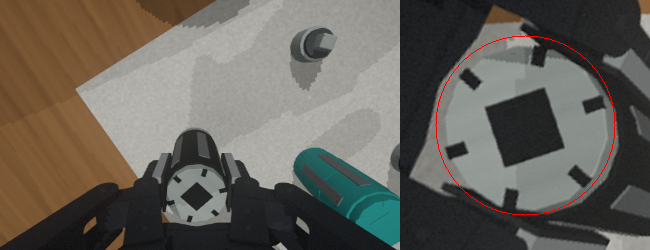

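```bash
python3 -c "
from h import *
go([.539,.1206,.175],1.187);go([.539,.1206,.156],1.187)"
```

```text
shift cm [ 23.8   -1.43 -13.46] turn [ 0.002 -0.    -0.073] rows>= 7
shift cm [ 23.8   -1.44 -11.56] turn [ 0.002 -0.    -0.073] rows>= 7
```

Emit:
{"fn": "move_arm", "kwargs": {
  "series": [
    [[0,0,-4],[0,0,0],20],
    [[0,0,-8],[0,0,0],20],
    [[0,0,-12],[0,0,0],20],
    [[0,0,-14],[0,0,0],20],
    [[4,-0.2,-14],[0.002,0,-0.073],20],
    [[8,-0.5,-14],[0.002,0,-0.073],20],
    [[12,-0.7,-14],[0.002,0,-0.073],20],
    [[16,-1,-14],[0.002,0,-0.073],20],
    [[20,-1.2,-14],[0.002,0,-0.073],20],
    [[22.5,-1.4,-14],[0.002,0,-0.073],20],
    [[23.8,-1.43,-14],[0.002,0,-0.073],20],
    [[23.8,-1.43,-14],[0.002,0,-0.073],20],
    [[23.8,-1.43,-12],[0.002,0,-0.073],20],
    [[23.8,-1.43,-11.6],[0.002,0,-0.073],20],
    [[23.8,-1.43,-11.6],[0.002,0,-0.073],20],
    [[23.8,-1.43,-11.6],[0.002,0,-0.073],20],
    [[23.8,-1.43,-11.6],[0.002,0,-0.073],20]
  ]
}}

```text
clock: 6.15
position: [0.5388, 0.1202, 0.1561]
tool_rot: [-3.14, -0.0, 1.186]
force: [-0.2, 0.4, -1.7]
grip_width: 0.035
finger_force: 60.6
```

```bash
python3 hand.py h3b .196; python3 -c "
from h import *
go([.539,.1206,.15],1.187)"
```

```text
6.15 [0.53879838 0.1201953  0.15609787] [-3.14018783e+00 -2.94583907e-04  1.18594390e+00] [-0.17619233  0.4435457  -1.67553314] 0.03504190269328647 60.62901020050049
socket [0.5392 0.119 ] 42.583107 hex -7.145568150895748 0.135962988655748 tool offset mm [-0.96  0.82 -0.  ]
shift cm [0.03 0.   0.61] turn [-0.001 -0.    -0.001] rows>= 1
```

Emit:
{"fn": "move_arm", "kwargs": {
  "series": [
    [[0,0,0.1],[0,0,0],20],
    [[0,0,0.2],[0,0,0],20],
    [[0,0,0.3],[0,0,0],20],
    [[0,0,0.35],[0,0,0],20],
    [[0,0,0.4],[0,0,0],20],
    [[0,0,0.4],[0,0,0],20]
  ]
}}

```text
clock: 6.7
position: [0.5385, 0.1208, 0.1512]
tool_rot: [-3.139, -0.0, 1.187]
force: [0.4, -0.9, -2.6]
grip_width: 0.0345
finger_force: 60.6
```

Emit:
{"fn": "move_arm", "kwargs": {
  "series": [
    [[0,0,0.05],[0,0,0],20],
    [[0,0,0.1],[0,0,0],20],
    [[0,0,0.15],[0,0,0],20],
    [[0,0,0.2],[0,0,0],20],
    [[0,0,0.2],[0,0,0],20]
  ]
}}

```text
clock: 7.12
position: [0.5386, 0.1207, 0.1492]
tool_rot: [-3.139, -0.0, 1.187]
force: [0.2, 0.1, -2.6]
grip_width: 0.0346
finger_force: 60.6
```

Emit:
{"fn": "move_arm", "kwargs": {
  "series": [
    [[0,0,0.05],[0,0,0],20],
    [[0,0,0.1],[0,0,0],20],
    [[0,0,0.15],[0,0,0],20],
    [[0,0,0.15],[0,0,0],20]
  ]
}}

```text
clock: 7.45
position: [0.5385, 0.1207, 0.1477]
tool_rot: [-3.139, -0.0, 1.187]
force: [-0.4, -0.3, -2.7]
grip_width: 0.0349
finger_force: 60.6
```

Emit:
{"fn": "move_arm", "kwargs": {
  "series": [
    [[0,0,0.05],[0,0,0],20],
    [[0,0,0.1],[0,0,0],20],
    [[0,0,0.15],[0,0,0],20],
    [[0,0,0.15],[0,0,0],20]
  ]
}}

```text
clock: 7.78
position: [0.5385, 0.1207, 0.1462]
tool_rot: [-3.139, 0.0, 1.187]
force: [-0.1, -0.3, -1.6]
grip_width: 0.0349
finger_force: 60.6
```

```bash
python3 -c "
from h import *
s,R=state();print(s['position'],s['force'],s['moment'])"
```

```text
[0.53851306 0.12072184 0.14616867] [-0.09342874 -0.34881186 -1.56205162] [-0.02877827 -0.00397041  0.0300411 ]
```

Foot is at about 0.106 m, where the chamfer begins, so I'll go on gently.

Emit:
{"fn": "move_arm", "kwargs": {
  "series": [
    [[0,0,0.05],[0,0,0],20],
    [[0,0,0.1],[0,0,0],20],
    [[0,0,0.1],[0,0,0],20]
  ]
}}

```text
clock: 8.03
position: [0.5387, 0.1206, 0.1453]
tool_rot: [-3.14, -0.0, 1.187]
force: [0.9, -1.0, -2.0]
grip_width: 0.0349
finger_force: 60.6
```

Emit:
{"fn": "move_arm", "kwargs": {
  "series": [
    [[0,0,0.05],[0,0,0],20],
    [[0,0,0.1],[0,0,0],20],
    [[0,0,0.1],[0,0,0],20]
  ]
}}

```text
clock: 8.28
position: [0.5389, 0.1206, 0.1444]
tool_rot: [-3.14, -0.0, 1.187]
force: [1.5, -2.0, 0.5]
grip_width: 0.0349
finger_force: 60.8
```

Emit:
{"fn": "move_arm", "kwargs": {
  "series": [
    [[0,0,0.05],[0,0,0],20],
    [[0,0,0.1],[0,0,0],20],
    [[0,0,0.1],[0,0,0],20]
  ]
}}

```text
clock: 8.53
position: [0.5389, 0.1205, 0.1433]
tool_rot: [-3.14, -0.0, 1.187]
force: [3.5, -2.8, -0.8]
grip_width: 0.0346
finger_force: 60.5
```

Foot is 10 mm above the washer, below where a wrong socket would stop, and there's no axial force. I'll ease sideways and go on.

Emit:
{"fn": "move_arm", "kwargs": {
  "series": [
    [[-0.01,0.04,0],[0,0,0],20],
    [[-0.01,0.04,0.1],[0,0,0],20],
    [[-0.01,0.04,0.2],[0,0,0],20],
    [[-0.01,0.04,0.2],[0,0,0],20]
  ]
}}

```text
clock: 8.87
position: [0.5389, 0.1204, 0.1411]
tool_rot: [-3.14, 0.0, 1.187]
force: [3.9, -3.4, -2.2]
grip_width: 0.0348
finger_force: 60.6
```

Emit:
{"fn": "move_arm", "kwargs": {
  "series": [
    [[0,0,0.1],[0,0,0],20],
    [[0,0,0.2],[0,0,0],20],
    [[0,0,0.2],[0,0,0],20]
  ]
}}

```text
clock: 9.12
position: [0.5389, 0.1204, 0.1391]
tool_rot: [-3.14, 0.0, 1.187]
force: [3.8, -3.9, -2.7]
grip_width: 0.0346
finger_force: 60.5
```

Emit:
{"fn": "move_arm", "kwargs": {
  "series": [
    [[-0.03,0.06,0.1],[0,0,0],20],
    [[-0.03,0.06,0.2],[0,0,0],20],
    [[-0.03,0.06,0.3],[0,0,0],20],
    [[-0.03,0.06,0.4],[0,0,0],20],
    [[-0.03,0.06,0.4],[0,0,0],20]
  ]
}}

```text
clock: 9.53
position: [0.539, 0.1202, 0.135]
tool_rot: [-3.139, 0.0, 1.187]
force: [1.1, -1.2, -2.5]
grip_width: 0.0349
finger_force: 60.6
```

Emit:
{"fn": "move_arm", "kwargs": {
  "series": [
    [[0,0,0.05],[0,0,0],20],
    [[0,0,0.1],[0,0,0],20],
    [[0,0,0.1],[0,0,0],20]
  ]
}}

```text
clock: 9.78
position: [0.5392, 0.1202, 0.1342]
tool_rot: [-3.139, -0.0, 1.187]
force: [0.2, 0.4, -1.5]
grip_width: 0.0349
finger_force: 60.6
```

Emit:
{"fn": "move_arm", "kwargs": {
  "series": [
    [[0,0,0.05],[0,0,0],20],
    [[0,0,0.1],[0,0,0],20],
    [[0,0,0.1],[0,0,0],20],
    [[0,0,0.1],[0,0,0],20]
  ]
}}

```text
clock: 10.12
position: [0.5394, 0.1202, 0.1335]
tool_rot: [-3.14, -0.0, 1.187]
force: [-1.6, -0.0, 4.7]
grip_width: 0.0345
finger_force: 61.4
```

```bash
python3 - <<'E'
from h import *
s,R=state();im,d=bot.grab_frame('wrist');c=bot.camera_params('wrist');f=200/np.tan(np.radians(c['fovy'])/2);M=np.asarray(c['tool_from_camera'])
a=np.linspace(0,6.28,60)
z=[]
for t in a:
    u,v=proj([.5391+.010*np.cos(t),.119+.010*np.sin(t),.173],s,R).astype(int);q=d[v,u]
    if q>0:z.append((s['position']+R.apply(M[:3,:3]@np.array([(u-c['cx'])/f*q,(v-c['cy'])/f*q,q])+M[:3,3]))[2])
print(np.median(z),len(z),s['position'],s['force'],s['finger_force'])
p,sc,_=top_face(im,s['position'],.173,s,R);print(p,sc)
E
```

```text
0.17261990847690906 60 [0.5393766  0.12020363 0.13354142] [-1.63932057 -0.01462177  4.66972277] 61.36616349220276
[0.5397766  0.11860363] 42.802963
```

The socket's top face is at 0.1726 m against 0.173 m expected when home. It sits centred on the nut, pressed lightly on the washer and gripped, so I'm handing in.

```bash
python3 -c "
from h import *
print(bot.job_done())"
```

```text
the job is handed in; nothing more can be done
None
```

The first socket I tried, the one that stood nearest the robot, fits: I handed the job in with it fully home on the nut, foot on the washer, still held at about 61 N; contact forces read only a few newtons, the arm never went to the other two sockets, and no verdict came back.

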